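# Seat the rosette board on the turntable's studs, brake it and lay the centre star

### The arm

A 6-joint arm with a two-finger parallel gripper is mounted at the origin on the work surface; the furniture and walls round the work are solid. World frame = base frame: x ahead of the robot, y to its left, z up, the work surface at z = 0. Lengths are in m, angles in rad, forces in N, time in s.
With the tool pointing down it reaches from about 0.3 to 0.875 m from the base axis. Payload 6.4 kg.
Tool frame: the origin (TCP) lies at the very end of the fingers, on their centre line; the grasp point (between the pads) lies 19 mm behind it; z points along the fingers, y is the line along which they close (so a half turn about z gives the same grasp; the last joint's range is limited). The gripper opens to 85 mm and grips with 20 to 120 N. Pads are 22 mm wide; open, the fingers measure 114 mm over their backs; the gripper's body (76 mm by 85 mm) begins 54 mm behind the grasp point. The pads swing forward as they close: fully open they stand 13 mm farther back than shut.
Start: joints at [1.116, 0.181, 1.607, -0, 1.354, -0.206], TCP at [0.142, 0.557, 0.231] pointing down, gripper open.
Joint ranges: [-2.99, 2.99], [-0.89, 2.07], [0.3, 2.58], [-1.14, 4.28], [0, 2.63], [-3.12, 3.12]. Speed limits (rad/s): [2.57, 2.57, 3.01, 3.14, 3.14, 3.14].

### API

Orientations are given as a unit quaternion [w, x, y, z].
In Python, from bench import ctrl, vision, order gives the robot as it stands (ctrl), with the cameras (vision) and the job (order).
- The arm moves only by the shell command python3 jog.py 'ROWS'. ROWS is one flat JSON list of numbers that holds 1 to 10 rows one after another, with no inner brackets; each row has 7 numbers: dx, dy, dz in a scale on which 1.0 is 1 m, then a rotation vector rx, ry, rz in fractions of the full range, 1 being pi/2 rad, then the opening from 0.0 (shut) to 1.0 (fully open); each row is the pose to reach, as a shift and turn from the pose commanded when the command began, along the tool's axes at that moment; what a row does not reach only later rows make up. A row lasts 1/8 s, in which the tool goes at most 0.0625 m and 0.188 rad, less where a joint would pass 70% of its speed; a pose out of reach is approached as far as the arm can. The fingers move at their own pace and stop on an object; the grip force is fixed at half the most. Time passes only in rows, so rows that do not move let the fingers close. It prints the time, the measured TCP pose, the force, the opening and the grip force at its end. Input that does not fit is refused with a message, and nothing moves.
- ctrl.get_obs(): the state, without advancing time (a new reading comes with each control period).
- vision.camera(name): name is "scene" or "top"; returns the picture (480x640x3 uint8, blue, green, red); there is no depth.
- vision.camera_params(name): a dict with "fovy" (degrees; the focal length in pixels is half the picture's height over the tangent of half this angle, whatever the lens; pixels are square), "cx", "cy" (the principal point, pixels), "view" (4x4, takes a point from world to camera coordinates). Camera axes: x right, y up, looking along -z (the intrinsics and any distortion apply to the point x, -y, -z); pixel columns grow to the right and rows downward; lengths in m; the calibration is good to about 2 mm. A picture is of the moment at which its call begins. camera_params takes no time and is no camera call.
- order.hand_in(): hands the job in; it is judged then, once.
The state is a dict: "time_s": time; "q": joint angles; "dq": joint speeds; "joint_efforts": joint torques, N m; "eef_pos": TCP position; "eef_rot": TCP orientation; "wrist_force": force on the tool from outside, world axes, zero at the start; "torque": the same for the moment, N m; "opening": opening from 0.0 (shut) to 1.0 (fully open); "grasp_force": force on a finger pad.
Only numpy, scipy, OpenCV 4.12 (cv2) and the standard library are available. Lean on these libraries where they do the work, as an engineer would, in place of code of your own. Each camera call takes 0.05 s, during which the arm holds its last target. There are 200 camera calls.

### The job

Set up the turntable for a new rosette. The round plywood board is on the spigot but is only lying on top of the three studs, with the rim brake's shoe still underneath it: draw the brake back clear of the board, then, without lifting the board off, turn it round until its three holes drop over the studs and it lies flat, fully home on the wheel head. Then push the brake shut until its pad bears firmly on the board's edge, and last lay the eight-pointed star tile flat, glazed side up, in the pencilled circle at the middle of the board; leave the other cut tiles where they are.

Things in the scene. Friction and masses are not known exactly. Their poses are not given: they have to be found in the camera images.
- head_face (a point): Point on the turntable's axis at the flat face (radius 78) of its aluminium wheel head, 58 mm above the bench; z up. On the axis stands a steel spigot, 30 in diameter, 16 high; round it at radius 52, 120 degrees apart, three steel studs, 12 in diameter, 9 high, tips bevelled. The head's bearing is stiff (1 N m): the board slides round on the studs before the head moves.
- stud_0 (a point): Centre of the tip of one stud, 9 mm above the head's face, 52 from the axis; the other two are at +120 and -120 degrees from it round the axis.
- board: Round plywood board, 200 mm in diameter, 18 thick, 0.3 to 0.6 kg. Origin: centre of its underside; z: its upper side. Bore of 32 (over the spigot, 30). At the start it lies level on the stud tips, underside 9 above the head's face, 17 to 60 degrees from the nearest place where it drops. Pencilled circles, radius 36 and 67. Home, its top is 76 above the bench.
- board_hole_0 (a point): Centre of one stud hole at the board's underside: 17 mm in diameter, 52 from the board's centre, on its own +x axis; the other two are 120 degrees either way from it. The board drops over the studs when the holes are within about 1.5 degrees of them.
- cleat_0 (a point): Middle of the top of one of the board's three wooden cleats, by which it can be pushed round: on its upper side at 60, 180 and 300 degrees from its +x axis (towards +y; this one at 60). Each is 28 mm long radially (radius 69 to 97), 18 wide, 18 high.
- rim_brake: Brake shoe on a straight slide at the front-left of the turntable. Origin: at bench height under the middle of the pad's face. +x: away from the turntable's axis, the way it is drawn back; z up. 6 N of friction; it stays where it is left, and tight: shut it with 10 to 20 N. Pad's face 82 to 137 mm from the turntable's axis; board's edge: 100; shut on it: 98 to 100.
- brake_pad (a point): Middle of the shallow V-shaped rubber pad's face, 60 mm above the bench; it meets the board's edge when the board is home. The shoe's top is 64 above the bench, just under the board at the start.
- brake_grip (a point): On the axis of the upright turned wooden grip that works the brake, 85 mm above the bench; the grip is 25 in diameter, from 50 to 100 above the bench, 55 behind the pad's face.
- star_tile: Cut tile, a star with eight points, 64 across its points and 12 thick, 0.045 kg, lying on the bench left of the turntable, glazed side (z) up. Origin: centre of its underside. It can be gripped across at any angle (59 to 64 wide).
- cross_tile: Cut tile in the shape of a cross, 69 x 68 x 12; lies near the star, sometimes in the place nearer the robot's middle, sometimes farther left. Origin: centre of its underside. Not wanted now.
- safat_a: Cut tile, a long hexagon 24 x 69 x 12, lying beyond the turntable. Origin: centre of its underside. Not wanted now.
- safat_b: A second long hexagon tile, 25 x 68 x 12, beside the first. Not wanted now.
- lozenge: Cut tile, a lozenge 35 x 68 x 12, beside the hexagons. Not wanted now.

How it is judged:
By the outcome, as a careful person would: the job done as asked, in the order asked, and still so for the second after the job is handed in, with the robot touching nothing.
It also fails if it takes over 72 s, if anything falls off the work surface, if the arm or the gripper's body presses on something with over 40 N, if the wrist force passes 120 N, or if a joint passes its speed limit or range.

## Working session

There is one attempt and no reset: what is moved stays moved. The work goes in short steps, Python scripts to look and compute and a shell command to move; the robot and the scene stay as the last step left them, time stands still between calls to the robot, and variables do not carry over. Pictures are saved under pics/ and viewed, at most 10 in all, crops included, and the job is handed in when it is done.

```bash
ls; mkdir -p pics; cat > h.py <<'E'
import numpy as np, cv2
from bench import ctrl, vision, order
def snap(name,fn):
    im=vision.camera(name); cv2.imwrite('pics/'+fn,im); return im
def cam(name):
    p=vision.camera_params(name); f=240/np.tan(np.radians(p['fovy'])/2); V=np.array(p['view']); return p,f,V
def ray(name,u,v,z):
    p,f,V=cam(name); 
    x,y=(u-p['cx'])/f,(v-p['cy'])/f
    R=V[:3,:3]; c=-R.T@V[:3,3]; d=R.T@np.array([x,-y,-1.]); return c+d*(z-c[2])/d[2]
def proj(name,P):
    p,f,V=cam(name); q=V[:3,:3]@np.array(P)+V[:3,3]; return np.array([p['cx']+f*q[0]/-q[2],p['cy']-f*q[1]/-q[2]])
E
python3 - <<'E'
from h import *
for n in('scene','top'):
    snap(n,n+'0.png'); print(n,vision.camera_params(n))
o=ctrl.get_obs(); print(o['eef_pos'],o['eef_rot'],o['wrist_force'])
E
```

```text
bench.py
jog.py
pics
scene {'fovy': 44.30856435021431, 'cx': 311.94261109723817, 'cy': 234.99664333055415, 'view': array([[ 0.72033165, -0.69360794,  0.00550839, -0.37510406],
       [ 0.52861481,  0.55408869,  0.64308017, -0.45567963],
       [-0.44909764, -0.46031918,  0.76577905, -0.77279519],
       [ 0.        ,  0.        ,  0.        ,  1.        ]])}
top {'fovy': 45.670973594383, 'cx': 328.0372327357414, 'cy': 242.4884082614759, 'view': array([[-0.02583481, -0.9992969 ,  0.02717101,  0.11443774],
       [ 0.99115456, -0.02206606,  0.13086529, -0.60523678],
       [-0.13017372,  0.03031155,  0.99102776, -1.14436852],
       [ 0.        ,  0.        ,  0.        ,  1.        ]])}
[0.14134235 0.55684505 0.2304612 ] [-2.58798604e-04  1.24074611e-01  9.92272574e-01 -7.49693761e-04] [-0.65881674 -0.65883817 -0.82459295]
```

View pics/scene0.png

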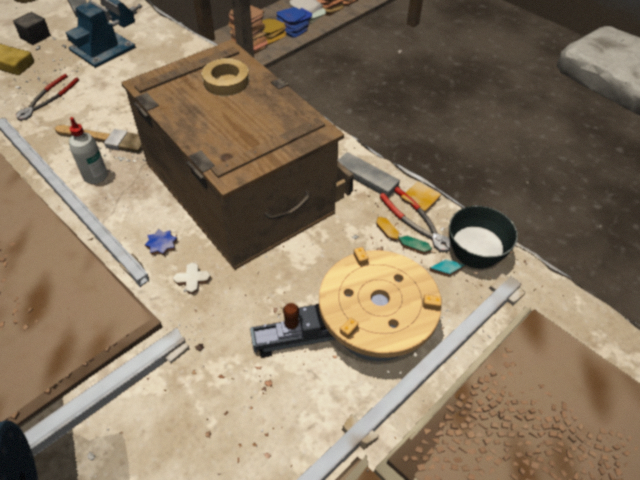

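View pics/top0.png

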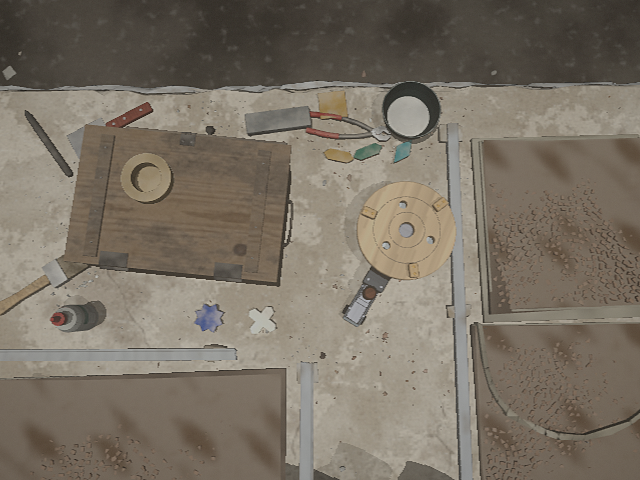

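```bash
python3 - <<'E'
from h import *
np.set_printoptions(precision=4,suppress=True)
for n in('top','scene'):
    im=cv2.imread(f'pics/{n}0.png'); hsv=cv2.cvtColor(im,cv2.COLOR_BGR2HSV)
    def blobs(lo,hi,box,name,z,amin=15):
        x0,y0,x1,y1=box; m=cv2.inRange(hsv,np.array(lo),np.array(hi)); k=np.zeros_like(m); k[y0:y1,x0:x1]=m[y0:y1,x0:x1]
        c,_=cv2.findContours(k,cv2.RETR_EXTERNAL,cv2.CHAIN_APPROX_NONE)
        for q in sorted(c,key=cv2.contourArea)[::-1][:5]:
            a=cv2.contourArea(q)
            if a<amin: continue
            M=cv2.moments(q); u,v=M['m10']/M['m00'],M['m01']/M['m00']
            P=np.array([ray(n,*p[0],z) for p in q]); (cx,cy),r=cv2.minEnclosingCircle(P[:,:2].astype(np.float32))
            print(n,name,a,'px',round(u,1),round(v,1),'P',ray(n,u,v,z)[:2],'circ',cx,cy,r)
    T=n=='top'
    blobs((12,60,120),(30,255,255),(345,170,465,290) if T else (310,235,450,365),'board',.085,500)
    blobs((12,150,120),(22,255,255),(345,170,465,290) if T else (310,235,450,350),'cleat',.103)
    blobs((100,60,60),(135,255,255),(180,290,240,350) if T else (130,220,190,265),'star',.012)
    blobs((0,80,20),(14,255,140),(335,265,400,330) if T else (270,290,320,335),'grip',.1)
    blobs((0,0,215),(180,70,255),(240,295,285,340) if T else (165,255,220,300),'cross',.012)
    blobs((0,0,0),(180,255,130),(345,180,465,265) if T else (330,275,430,340),'holes',.085)
    a=im[150:350,180:480] if T else im[210:380,130:470]
    cv2.imwrite(f'pics/{n}_c.png',cv2.resize(a,None,fx=2.3 if not T else 2.6,fy=2.3 if not T else 2.6,interpolation=cv2.INTER_CUBIC))
E
```

```text
top board 7526.0 px 406.0 230.1 P [ 0.6233 -0.0556] circ 0.6262075304985046 -0.05598163604736328 0.10173673182725906
top star 112.0 px 203.9 323.1 P [0.4488 0.3605] circ 0.4509231448173523 0.35918688774108887 0.01966630294919014
top star 46.0 px 208.4 309.0 P [0.4775 0.3512] circ 0.47846660017967224 0.35249972343444824 0.01139428187161684
top grip 82.5 px 369.8 292.7 P [0.4994 0.0229] circ 0.49863308668136597 0.024527592584490776 0.012504275888204575
top holes 32.5 px 448.7 194.5 P [ 0.6944 -0.1457] circ 0.696420431137085 -0.14652037620544434 0.028038349002599716
top holes 28.5 px 410.0 227.2 P [ 0.6289 -0.064 ] circ 0.6247915029525757 -0.056648608297109604 0.015668537467718124
scene board 11818.0 px 376.3 295.2 P [ 0.6212 -0.0469] circ 0.6317371129989624 -0.0176418237388134 0.13872680068016052
scene cleat 28.0 px 346.8 329.4 P [ 0.5314 -0.065 ] circ 0.5357679128646851 -0.06453286856412888 0.01261821947991848
scene cleat 20.0 px 362.7 257.1 P [0.6519 0.0137] circ 0.6502251029014587 0.015539433807134628 0.00891666766256094
scene cleat 15.0 px 428.2 298.0 P [ 0.6668 -0.1149] circ 0.667
[... 406 characters left out ...]
cross 22.0 px 178.1 287.9 P [0.4165 0.2393] circ 0.41568297147750854 0.23830436170101166 0.01135473232716322
scene holes 53.5 px 380.4 293.4 P [ 0.6287 -0.0491] circ 0.6227105259895325 -0.052629902958869934 0.01425130758434534
scene holes 43.5 px 333.2 336.0 P [ 0.5161 -0.0518] circ 0.520367443561554 -0.05111799016594887 0.011773522943258286
scene holes 43.0 px 350.2 332.8 P [ 0.5393 -0.066 ] circ 0.5422821044921875 -0.060718342661857605 0.014381553046405315
scene holes 39.0 px 392.9 323.1 P [ 0.6009 -0.1006] circ 0.6010302305221558 -0.10059428960084915 0.0068479618057608604
scene holes 33.0 px 348.2 292.3 P [ 0.5922 -0.011 ] circ 0.5922120213508606 -0.011696925386786461 0.006678317207843065
```

View pics/top_c.png

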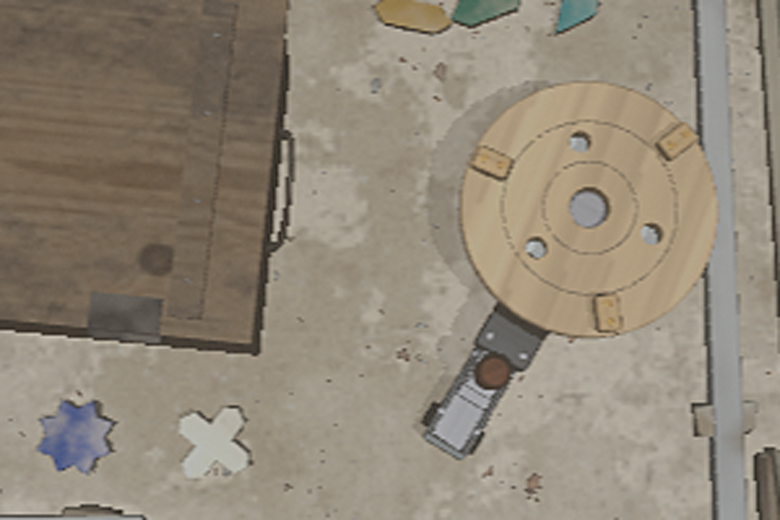

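```bash
cat > m.py <<'E'
from h import *
np.set_printoptions(precision=4,suppress=True)
print('proj board', [proj('scene',(.6245,-.0565,z)) for z in (.085,)])
for z in (.085,): print('bore scene',ray('scene',380,297.5,z))
im=cv2.imread('pics/scene0.png'); hsv=cv2.cvtColor(im,cv2.COLOR_BGR2HSV)
for n,uv,z in [('top',(406.4,230.3),.085),('scene',(291,307.5),.1),('top',(369.8,292.7),.1),('scene',(237,265),0),('scene',(150,165),0),('top',(209,281),.15),('top',(279,285),.15),('top',(279,285),.2)]: print(n,uv,z,ray(n,*uv,z))
for n,b in (('top',(180,295,240,345)),('scene',(138,222,185,262))):
    im=cv2.imread(f'pics/{n}0.png').astype(int); x0,y0,x1,y1=b
    k=((im[...,0]-im[...,2])>8); m=np.zeros(k.shape,np.uint8); m[y0:y1,x0:x1]=k[y0:y1,x0:x1]
    m=cv2.morphologyEx(m,cv2.MORPH_CLOSE,np.ones((3,3)))
    c=max(cv2.findContours(m,0,1)[0],key=cv2.contourArea); P=np.float32([ray(n,*p[0],.012)[:2] for p in c]); M=cv2.moments(c)
    print(n,'star',cv2.minEnclosingCircle(P),ray(n,M['m10']/M['m00'],M['m01']/M['m00'],.012), cv2.contourArea(c))
E
python3 m.py
```

```text
proj board [array([382.0275, 297.6098])]
bore scene [ 0.6223 -0.0541  0.085 ]
top (406.4, 230.3) 0.085 [ 0.6228 -0.0565  0.085 ]
scene (291, 307.5) 0.1 [0.4978 0.0247 0.1   ]
top (369.8, 292.7) 0.1 [0.4993 0.023  0.1   ]
scene (237, 265) 0 [0.5309 0.214  0.    ]
scene (150, 165) 0 [ 0.567   0.5565 -0.    ]
top (209, 281) 0.15 [0.5262 0.3254 0.15  ]
top (279, 285) 0.15 [0.5157 0.1963 0.15  ]
top (279, 285) 0.2 [0.5128 0.1934 0.2   ]
top star ((0.46065330505371094, 0.3518460988998413), 0.030473794788122177) [0.4593 0.3532 0.012 ] 428.0
scene star ((0.45571404695510864, 0.3530919551849365), 0.02953025884926319) [0.4556 0.3527 0.012 ] 433.0
```

View pics/scene_c.png

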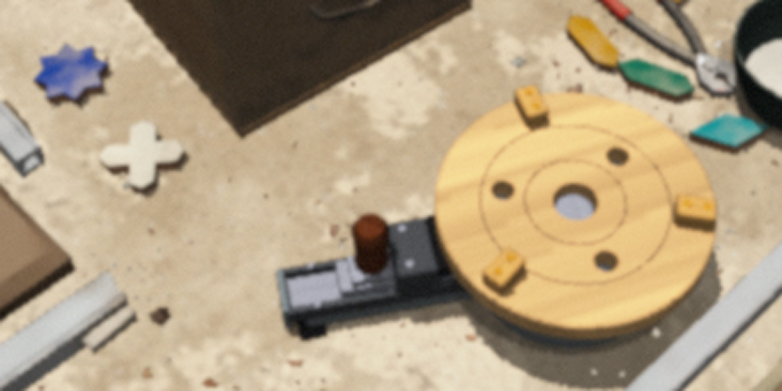

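```bash
cat > g.py <<'E'
import sys
from h import *
from scipy.spatial.transform import Rotation as Ro
def goto(x,y,z,yaw):
    o=ctrl.get_obs(); q=o['eef_rot']; R=Ro.from_quat([q[1],q[2],q[3],q[0]]); 
    c,s=np.cos(np.radians(yaw)),np.sin(np.radians(yaw))
    T=Ro.from_matrix(np.array([[c,s,0],[s,-c,0],[0,0,-1]]))
    d=R.inv().apply(np.array([x,y,z])-o['eef_pos']); r=(R.inv()*T).as_rotvec()
    print('t',o['time_s'],'d',d.round(4),'rot',r.round(4)); return d,r
if __name__=='__main__': 
    a=list(map(float,sys.argv[1:])); goto(*a[:4])
    o=ctrl.get_obs(); m=Ro.from_quat(np.roll(o['eef_rot'],-1)).as_matrix(); print('pos',o['eef_pos'].round(4),'yaw',np.degrees(np.arctan2(m[1,0],m[0,0])).round(2),'F',np.round(o['wrist_force'],2))
E
python3 g.py .4985 .0235 .13 147.4
```

```text
t 0.1 d [-0.4775 -0.4288  0.101 ] rot [-1.600e-03 -1.000e-04  3.202e-01]
pos [0.1413 0.5568 0.2305] yaw 165.75 F [-0.66 -0.66 -0.82]
```

Units first: turns go in shares of pi/2 rad. So 0.32 rad is 0.2037.

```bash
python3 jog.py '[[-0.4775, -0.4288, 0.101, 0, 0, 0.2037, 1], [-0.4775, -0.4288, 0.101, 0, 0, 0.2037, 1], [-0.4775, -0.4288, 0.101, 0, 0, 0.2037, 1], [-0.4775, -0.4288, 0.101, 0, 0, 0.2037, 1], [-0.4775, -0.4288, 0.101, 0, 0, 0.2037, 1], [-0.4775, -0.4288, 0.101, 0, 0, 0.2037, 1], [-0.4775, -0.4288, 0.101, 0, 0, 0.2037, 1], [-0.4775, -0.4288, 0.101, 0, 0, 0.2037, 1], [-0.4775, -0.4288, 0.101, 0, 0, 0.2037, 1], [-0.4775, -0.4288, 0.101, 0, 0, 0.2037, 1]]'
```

```text
refused: ROWS must be one flat list, 7 numbers to a row, no inner brackets. Nothing was moved.
```

Wrong form. The message asks for one flat list, 7 numbers to a row, no inner brackets, so I'll send the same numbers that way.

```bash
python3 jog.py '[-0.4775, -0.4288, 0.101, 0, 0, 0.2037, 1, -0.4775, -0.4288, 0.101, 0, 0, 0.2037, 1, -0.4775, -0.4288, 0.101, 0, 0, 0.2037, 1, -0.4775, -0.4288, 0.101, 0, 0, 0.2037, 1, -0.4775, -0.4288, 0.101, 0, 0, 0.2037, 1, -0.4775, -0.4288, 0.101, 0, 0, 0.2037, 1, -0.4775, -0.4288, 0.101, 0, 0, 0.2037, 1, -0.4775, -0.4288, 0.101, 0, 0, 0.2037, 1, -0.4775, -0.4288, 0.101, 0, 0, 0.2037, 1, -0.4775, -0.4288, 0.101, 0, 0, 0.2037, 1]'; python3 g.py .4985 .0235 .066 147.4
```

```text
time_s: 1.35
eef_pos: [0.4859, 0.0425, 0.1337]
eef_rot: [0.0, 0.281, 0.96, 0.0]
wrist_force: [0.1, 0.4, 1.0]
opening: 0.999
grasp_force: 0.0
t 1.35 d [-0.0208 -0.0092  0.0677] rot [ 0.0002 -0.0001 -0.0003]
pos [0.4859 0.0425 0.1337] yaw 147.38 F [0.13 0.37 1.03]
```

```bash
python3 jog.py '[-0.0208, -0.0092, 0.02, 0, 0, 0, 1, -0.0208, -0.0092, 0.067, 0, 0, 0, 1, -0.0208, -0.0092, 0.067, 0, 0, 0, 1, -0.0208, -0.0092, 0.067, 0, 0, 0, 0, -0.0208, -0.0092, 0.067, 0, 0, 0, 0, -0.0208, -0.0092, 0.067, 0, 0, 0, 0, -0.0208, -0.0092, 0.067, 0, 0, 0, 0, -0.0208, -0.0092, 0.067, 0, 0, 0, 0, -0.0208, -0.0092, 0.067, 0, 0, 0, 0, -0.0208, -0.0092, 0.067, 0, 0, 0, 0]'; python3 g.py .4985 .0235 .066 147.4
```

```text
time_s: 2.6
eef_pos: [0.4986, 0.0255, 0.0686]
eef_rot: [0.001, 0.28, 0.96, 0.0]
wrist_force: [-2.1, 1.1, 7.9]
opening: 0.272
grasp_force: 58.5
t 2.6 d [-0.001  -0.0017  0.0026] rot [0.0006 0.0018 0.0007]
pos [0.4986 0.0255 0.0686] yaw 147.44 F [-2.05  1.05  7.91]
```

```bash
python3 jog.py '[0.012, 0, 0, 0, 0, 0, 0, 0.024, 0, 0, 0, 0, 0, 0, 0.036, 0, 0, 0, 0, 0, 0, 0.036, 0, 0, 0, 0, 0, 0]'; python3 jog.py '[0, 0, 0, 0, 0, 0, 1, 0, 0, 0, 0, 0, 0, 1, 0, 0, 0, 0, 0, 0, 1, 0, 0, 0, 0, 0, 0, 1, 0, 0, -0.05, 0, 0, 0, 1, 0, 0, -0.09, 0, 0, 0, 1, 0, 0, -0.09, 0, 0, 0, 0]'; python3 - <<'E'
from h import *
im=snap('top','top1.png')
hsv=cv2.cvtColor(im,cv2.COLOR_BGR2HSV); m=cv2.inRange(hsv,(0,80,20),(14,255,140)); m[:270]=0;m[335:]=0;m[:,:330]=0;m[:,400:]=0
c=cv2.findContours(m,0,1)[0]; print([(cv2.contourArea(q),ray('top',*cv2.minEnclosingCircle(q)[0],.1)) for q in c if cv2.contourArea(q)>20])
E
```

```text
time_s: 3.1
eef_pos: [0.4683, 0.0447, 0.0686]
eef_rot: [0.002, 0.28, 0.96, -0.0]
wrist_force: [-0.6, -3.0, 6.7]
opening: 0.271
grasp_force: 61.6
time_s: 3.98
eef_pos: [0.47, 0.0445, 0.1605]
eef_rot: [0.004, 0.281, 0.96, 0.0]
wrist_force: [0.2, -0.0, 0.6]
opening: 0.817
grasp_force: 0.0
[]
```

```bash
python3 g.py .5478 -.0209 .088 155; python3 - <<'E'
from bench import ctrl, vision, order
print(ctrl.get_obs()['q'])
E
```

```text
t 4.025 d [-0.102  -0.0127  0.0707] rot [ 0.0011  0.0031 -0.1324]
pos [0.4685 0.0447 0.1584] yaw 147.42 F [-0.08 -0.36 -0.88]
[-1.57846502e-01  2.49135048e-02  1.93475447e+00  1.25874200e-05
  1.17864335e+00 -1.15993867e+00]
```

```bash
python3 g.py .5576 -.1071 .12 218
```

```text
t 4.025 d [-0.1567 -0.08    0.0387] rot [-7.0000e-04  3.4000e-03 -1.2319e+00]
pos [0.4685 0.0447 0.1584] yaw 147.42 F [-0.08 -0.36 -0.88]
```

Scaled: -1.232 rad is -0.7843.

```bash
python3 jog.py '[-0.0567, -0.03, 0.02, 0, 0, -0.1146, 0, -0.1067, -0.05, 0.0387, 0, 0, -0.2292, 0, -0.1567, -0.08, 0.0387, 0, 0, -0.3438, 0, -0.1567, -0.08, 0.0387, 0, 0, -0.4584, 0, -0.1567, -0.08, 0.0387, 0, 0, -0.573, 0, -0.1567, -0.08, 0.0387, 0, 0, -0.6875, 0, -0.1567, -0.08, 0.0387, 0, 0, -0.7843, 0, -0.1567, -0.08, 0.0387, 0, 0, -0.7843, 0]'; python3 g.py .5576 -.1071 .088 218;  python3 - <<'E'
from h import *
im=snap('top','top2.png'); im2=snap('scene','scene2.png')
a=np.hstack([im[170:350,300:500],im2[230:370,250:450][:180].copy() if 0 else cv2.resize(im2[230:370,250:450],(257,180))])
cv2.imwrite('pics/c2.png',cv2.resize(a,None,fx=1.7,fy=1.7,interpolation=cv2.INTER_CUBIC))
E
```

```text
time_s: 5.03
eef_pos: [0.5552, -0.1066, 0.1165]
eef_rot: [-0.001, -0.325, 0.946, 0.001]
wrist_force: [0.7, -0.2, 0.1]
opening: 0.001
grasp_force: 0.0
t 5.025 d [-0.0016 -0.002   0.0285] rot [ 0.0028 -0.0016 -0.0016]
pos [ 0.5552 -0.1066  0.1165] yaw -142.09 F [ 0.73 -0.19  0.06]
```

View pics/c2.png

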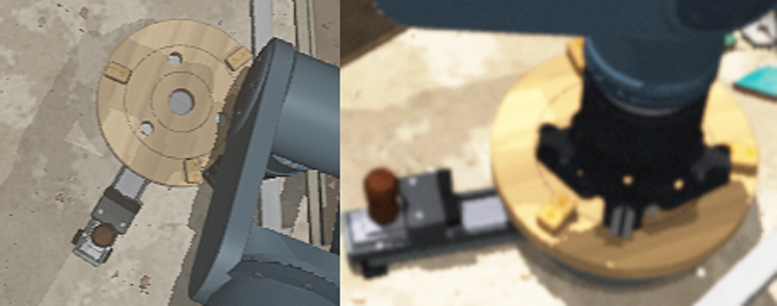

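Scaled: 0.4 rad is 0.2546.

```bash
python3 jog.py '[0, 0, 0.015, 0, 0, 0, 0, 0, 0, 0.028, 0, 0, 0, 0, 0, 0, 0.028, 0, 0, 0, 0]'; python3 g.py .5576 -.1071 .088 218; python3 jog.py '[-0.0001, 0.0033, 0, 0, 0, 0.0255, 0, -0.0003, 0.0066, 0, 0, 0, 0.0509, 0, -0.0006, 0.0099, 0, 0, 0, 0.0764, 0, -0.0011, 0.0132, 0, 0, 0, 0.1019, 0, -0.0017, 0.0165, 0, 0, 0, 0.1273, 0, -0.0024, 0.0197, 0, 0, 0, 0.1528, 0, -0.0032, 0.0229, 0, 0, 0, 0.1783, 0, -0.0042, 0.0261, 0, 0, 0, 0.2037, 0, -0.0053, 0.0292, 0, 0, 0, 0.2292, 0, -0.0066, 0.0323, 0, 0, 0, 0.2546, 0]'
```

```text
time_s: 5.5
eef_pos: [0.5549, -0.1064, 0.0883]
eef_rot: [-0.001, -0.325, 0.946, 0.001]
wrist_force: [0.2, 0.7, 0.7]
opening: -0.004
grasp_force: 0.0
t 5.5 d [-0.0017 -0.0022  0.0003] rot [ 0.0033 -0.0019 -0.0005]
pos [ 0.5549 -0.1064  0.0883] yaw -142.03 F [0.18 0.69 0.71]
time_s: 6.75
eef_pos: [0.542, -0.0778, 0.0907]
eef_rot: [0.0, -0.13, 0.991, -0.0]
wrist_force: [0.5, -1.4, -0.5]
opening: 0.002
grasp_force: 0.8
```

Scaled: 0.2 rad is 0.1273.

```bash
python3 jog.py '[-0.0001, 0.0033, 0.001, 0, 0, 0.0255, 0, -0.0003, 0.0066, 0.002, 0, 0, 0.0509, 0, -0.0006, 0.0099, 0.002, 0, 0, 0.0764, 0, -0.0011, 0.0132, 0.002, 0, 0, 0.1019, 0, -0.0017, 0.0165, 0.002, 0, 0, 0.1273, 0]';python3 jog.py '[-0.0001, 0.0033, 0, 0, 0, 0.0255, 0, -0.0003, 0.0066, 0, 0, 0, 0.0509, 0, -0.0006, 0.0099, 0, 0, 0, 0.0764, 0, -0.0011, 0.0132, 0, 0, 0, 0.1019, 0, -0.0017, 0.0165, 0, 0, 0, 0.1273, 0]'; python3 g.py .5576 -.1071 .088 218
```

```text
time_s: 7.38
eef_pos: [0.5394, -0.0616, 0.0889]
eef_rot: [0.0, -0.031, 1.0, -0.001]
wrist_force: [-1.3, -1.7, 1.1]
opening: 0.006
grasp_force: 1.1
time_s: 8.0
eef_pos: [0.5397, -0.0449, 0.0887]
eef_rot: [-0.0, 0.069, 0.998, -0.0]
wrist_force: [-0.7, -1.5, 1.2]
opening: -0.004
grasp_force: 1.2
t 8.0 d [-0.0263 -0.0591  0.0008] rot [-8.000e-04 -4.000e-04 -8.017e-01]
pos [ 0.5397 -0.0449  0.0887] yaw 172.07 F [-0.71 -1.47  1.2 ]
```

Scaled: 0.2 rad is 0.1273.

```bash
for i in 1; do python3 jog.py '[-0.0001, 0.0033, 0, 0, 0, 0.0255, 0, -0.0003, 0.0066, 0, 0, 0, 0.0509, 0, -0.0006, 0.0099, 0, 0, 0, 0.0764, 0, -0.0011, 0.0132, 0, 0, 0, 0.1019, 0, -0.0017, 0.0165, 0, 0, 0, 0.1273, 0]'; done; python3 g.py .5576 -.1071 .088 218
```

```text
time_s: 8.62
eef_pos: [0.5434, -0.0286, 0.0886]
eef_rot: [-0.0, 0.168, 0.986, -0.0]
wrist_force: [-2.4, -1.5, 1.4]
opening: 0.004
grasp_force: 1.1
t 8.625 d [-0.0395 -0.0693  0.0006] rot [-4.0000e-04 -9.0000e-04 -1.0016e+00]
pos [ 0.5434 -0.0286  0.0886] yaw 160.61 F [-2.36 -1.54  1.39]
```

Scaled: 0.2 rad is 0.1273.

```bash
python3 jog.py '[-0.0001, 0.0033, 0, 0, 0, 0.0255, 0, -0.0003, 0.0066, 0, 0, 0, 0.0509, 0, -0.0006, 0.0099, 0, 0, 0, 0.0764, 0, -0.0011, 0.0132, 0, 0, 0, 0.1019, 0, -0.0017, 0.0165, 0, 0, 0, 0.1273, 0]'; python3 g.py .5576 -.1071 .088 218
```

```text
time_s: 9.25
eef_pos: [0.5502, -0.0134, 0.0884]
eef_rot: [-0.001, 0.266, 0.964, -0.0]
wrist_force: [-1.7, -1.4, 1.8]
opening: -0.006
grasp_force: 1.2
t 9.25 d [-0.0544 -0.0766  0.0004] rot [-2.0000e-04 -1.5000e-03 -1.2015e+00]
pos [ 0.5502 -0.0134  0.0884] yaw 149.16 F [-1.73 -1.39  1.84]
```

Scaled: 0.2 rad is 0.1273.

```bash
python3 jog.py '[-0.0001, 0.0033, 0, 0, 0, 0.0255, 0, -0.0003, 0.0066, 0, 0, 0, 0.0509, 0, -0.0006, 0.0099, 0, 0, 0, 0.0764, 0, -0.0011, 0.0132, 0, 0, 0, 0.1019, 0, -0.0017, 0.0165, 0, 0, 0, 0.1273, 0]'; python3 g.py .5576 -.1071 .088 218
```

```text
time_s: 9.88
eef_pos: [0.5599, 0.0001, 0.0883]
eef_rot: [-0.001, 0.361, 0.933, -0.0]
wrist_force: [-2.5, 0.4, 0.7]
opening: 0.002
grasp_force: 1.1
t 9.875 d [-0.0704 -0.0808  0.0002] rot [ 0.     -0.002  -1.4016]
pos [5.599e-01 1.000e-04 8.830e-02] yaw 137.69 F [-2.47  0.35  0.7 ]
```

Scaled: 0.16 rad is 0.1019.

```bash
python3 jog.py '[-0.0001, 0.0033, 0, 0, 0, 0.0255, 0, -0.0003, 0.0066, 0, 0, 0, 0.0509, 0, -0.0006, 0.0099, 0, 0, 0, 0.0764, 0, -0.0011, 0.0132, 0, 0, 0, 0.1019, 0]'; python3 g.py .5576 -.1071 .088 218
```

```text
time_s: 10.38
eef_pos: [0.5695, 0.0092, 0.0882]
eef_rot: [-0.001, 0.434, 0.901, -0.0]
wrist_force: [-2.1, 0.6, 0.1]
opening: -0.001
grasp_force: 1.2
t 10.375 d [-0.0836 -0.0818  0.0002] rot [ 1.0000e-04 -2.3000e-03 -1.5616e+00]
pos [0.5695 0.0092 0.0882] yaw 128.53 F [-2.14  0.55  0.12]
```

Scaled: 0.16 rad is 0.1019.

```bash
python3 jog.py '[-0.0001, 0.0033, 0, 0, 0, 0.0255, 0, -0.0003, 0.0066, 0, 0, 0, 0.0509, 0, -0.0006, 0.0099, 0, 0, 0, 0.0764, 0, -0.0011, 0.0132, 0, 0, 0, 0.1019, 0]'; python3 g.py .5576 -.1071 .088 218
```

```text
time_s: 10.88
eef_pos: [0.5805, 0.0168, 0.0881]
eef_rot: [-0.001, 0.505, 0.863, -0.0]
wrist_force: [-2.7, 0.7, 0.9]
opening: 0.003
grasp_force: 1.1
t 10.875 d [-0.0967 -0.0807  0.0001] rot [ 1.0000e-04 -2.4000e-03 -1.7215e+00]
pos [0.5805 0.0168 0.0881] yaw 119.37 F [-2.7   0.66  0.91]
```

Scaled: 0.16 rad is 0.1019.

```bash
python3 jog.py '[-0.0001, 0.0033, 0, 0, 0, 0.0255, 0, -0.0003, 0.0066, 0, 0, 0, 0.0509, 0, -0.0006, 0.0099, 0, 0, 0, 0.0764, 0, -0.0011, 0.0132, 0, 0, 0, 0.1019, 0]'; python3 g.py .5576 -.1071 .088 218
```

```text
time_s: 11.38
eef_pos: [0.5926, 0.0224, 0.0881]
eef_rot: [-0.001, 0.572, 0.82, -0.0]
wrist_force: [-2.5, 1.4, 0.5]
opening: 0.002
grasp_force: 1.0
t 11.375 d [-1.094e-01 -7.760e-02  1.000e-04] rot [ 1.0000e-04 -2.4000e-03 -1.8815e+00]
pos [0.5926 0.0224 0.0881] yaw 110.2 F [-2.5   1.41  0.5 ]
```

```bash
python3 - <<'E'
from h import *
im=snap('top','top3.png'); im2=snap('scene','scene3.png')
a=np.hstack([im[170:350,300:500],cv2.resize(im2[230:370,250:450],(257,180))])
cv2.imwrite('pics/c3.png',cv2.resize(a,None,fx=1.7,fy=1.7,interpolation=cv2.INTER_CUBIC))
E
```

```text
(no output)
```

View pics/c3.png

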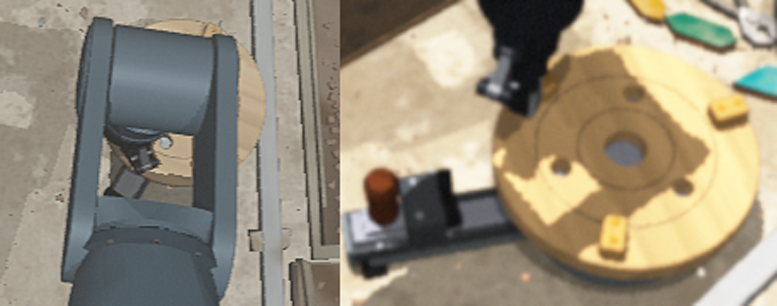

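Scaled: 0.16 rad is 0.1019.

```bash
python3 jog.py '[-0.0001, 0.0033, 0, 0, 0, 0.0255, 0, -0.0003, 0.0066, 0, 0, 0, 0.0509, 0, -0.0006, 0.0099, 0, 0, 0, 0.0764, 0, -0.0011, 0.0132, 0, 0, 0, 0.1019, 0]'; python3 g.py .5576 -.1071 .088 218
```

```text
time_s: 11.98
eef_pos: [0.6065, 0.0252, 0.0886]
eef_rot: [0.0, 0.636, 0.772, 0.0]
wrist_force: [0.1, -0.0, -1.1]
opening: 0.001
grasp_force: 0.0
t 11.975 d [-0.1205 -0.0734  0.0006] rot [ 0.0000e+00  9.0000e-04 -2.0406e+00]
pos [0.6065 0.0252 0.0886] yaw 101.08 F [ 0.14 -0.02 -1.11]
```

Scaled: 0.12 rad is 0.0764.

```bash
python3 jog.py '[-0.0001, 0.0033, 0, 0, 0, 0.0255, 0, -0.0003, 0.0066, 0, 0, 0, 0.0509, 0, -0.0006, 0.0099, 0, 0, 0, 0.0764, 0]'; python3 g.py .5576 -.1071 .088 218
```

```text
time_s: 12.35
eef_pos: [0.6144, 0.0263, 0.0883]
eef_rot: [-0.001, 0.681, 0.733, -0.002]
wrist_force: [-11.2, -2.2, 8.9]
opening: 0.0
grasp_force: 5.8
t 12.35 d [-0.1289 -0.0664  0.0006] rot [-0.0027 -0.0041 -2.1605]
pos [0.6144 0.0263 0.0883] yaw 94.21 F [-11.22  -2.23   8.9 ]
```

```bash
python3 jog.py '[0, -0.008, 0, 0, 0, 0, 0, 0, -0.008, 0, 0, 0, 0, 0, 0, -0.008, -0.05, 0, 0, 0, 0, 0, -0.05, -0.1, 0, 0, 0, 0.5, 0, -0.11, -0.1, 0, 0, 0, 1, 0, -0.17, -0.1, 0, 0, 0, 1, 0, -0.23, -0.1, 0, 0, 0, 1, 0, -0.23, -0.1, 0, 0, 0, 1]'; python3 - <<'E'
from h import *
im=snap('top','top4.png'); im2=snap('scene','scene4.png')
a=np.hstack([im[170:350,300:500],cv2.resize(im2[230:370,250:450],(257,180))])
cv2.imwrite('pics/c4.png',cv2.resize(a,None,fx=1.7,fy=1.7,interpolation=cv2.INTER_CUBIC))
E
python3 g.py .4683 .0447 .13 147.4
```

```text
time_s: 13.35
eef_pos: [0.3827, 0.0104, 0.1876]
eef_rot: [-0.0, 0.68, 0.733, -0.0]
wrist_force: [-0.2, 0.2, 0.7]
opening: 0.998
grasp_force: 0.0
t 13.45 d [0.0292 0.0833 0.0596] rot [ 0.0026  0.0026 -0.9279]
pos [0.3872 0.0094 0.1893] yaw 94.23 F [ 0.7  -0.56 -0.1 ]
```

View pics/c4.png

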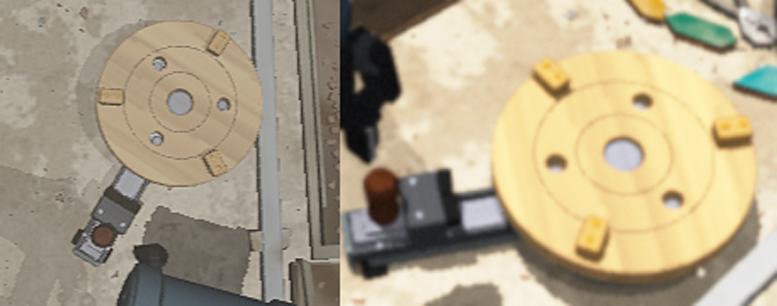

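```bash
cat > b.py <<'E'
from h import *
np.set_printoptions(precision=4,suppress=True)
def chk(i):
    for n,b in (('top',(345,170,465,290)),('scene',(310,235,450,365))):
        im=cv2.imread(f'pics/{n}{i}.png'); m0=cv2.inRange(cv2.cvtColor(im,cv2.COLOR_BGR2HSV),(12,60,120),(30,255,255)); m=np.zeros_like(m0); m[b[1]:b[3],b[0]:b[2]]=m0[b[1]:b[3],b[0]:b[2]]
        c=max(cv2.findContours(m,0,1)[0],key=cv2.contourArea); print(i,n,'bbox',cv2.boundingRect(c))
    print('exp', proj('scene',(.623,-.056,.085)),proj('scene',(.623,-.056,.076)))
    im=cv2.imread(f'pics/top{i}.png'); 
    m=cv2.inRange(cv2.cvtColor(im,cv2.COLOR_BGR2HSV),(0,80,20),(14,255,140)); m[:265]=0;m[335:]=0;m[:,:330]=0;m[:,400:]=0
    for q in cv2.findContours(m,0,1)[0]:
        if cv2.contourArea(q)>30:
            M=cv2.moments(q);g=ray('top',M['m10']/M['m00'],M['m01']/M['m00'],.1); print('grip',g,'pad r',np.hypot(*(g[:2]-[.623,-.056]))-.055)
if __name__=='__main__': chk(0); chk(4)
E
python3 b.py; python3 g.py .4683 .0447 .13 147.4
```

```text
0 top bbox (357, 181, 99, 99)
0 scene bbox (310, 235, 140, 119)
exp [381.185  297.9548] [380.6622 301.029 ]
grip [0.4994 0.0229 0.1   ] pad r 0.09169091340907576
4 top bbox (356, 182, 99, 99)
4 scene bbox (310, 235, 140, 122)
exp [381.185  297.9548] [380.6622 301.029 ]
grip [0.4685 0.0426 0.1   ] pad r 0.1283024835547528
t 13.45 d [0.0292 0.0833 0.0596] rot [ 0.0026  0.0026 -0.9279]
pos [0.3872 0.0094 0.1893] yaw 94.23 F [ 0.7  -0.56 -0.1 ]
```

Scaled: -0.928 rad is -0.5908.

```bash
python3 jog.py '[0.0292, 0.0833, 0.058, 0, 0, -0.1146, 1, 0.0292, 0.0833, 0.058, 0, 0, -0.2292, 1, 0.0292, 0.0833, 0.058, 0, 0, -0.3438, 1, 0.0292, 0.0833, 0.058, 0, 0, -0.4584, 1, 0.0292, 0.0833, 0.058, 0, 0, -0.573, 1, 0.0292, 0.0833, 0.058, 0, 0, -0.5908, 1, 0.0292, 0.0833, 0.058, 0, 0, -0.5908, 1]'; python3 g.py .4683 .0445 .066 147.4
```

```text
time_s: 14.32
eef_pos: [0.4683, 0.045, 0.1303]
eef_rot: [0.0, 0.282, 0.959, 0.0]
wrist_force: [-0.2, -0.1, -0.6]
opening: 0.999
grasp_force: 0.0
t 14.325 d [-0.0003 -0.0004  0.0643] rot [ 0.0001  0.0002 -0.0025]
pos [0.4683 0.045  0.1303] yaw 147.26 F [-0.18 -0.09 -0.58]
```

```bash
python3 jog.py '[0, 0, 0.03, 0, 0, 0, 1, 0, 0, 0.063, 0, 0, 0, 1, 0, 0, 0.063, 0, 0, 0, 1, 0, 0, 0.063, 0, 0, 0, 0, 0, 0, 0.063, 0, 0, 0, 0, 0, 0, 0.063, 0, 0, 0, 0, 0, 0, 0.063, 0, 0, 0, 0, 0, 0, 0.063, 0, 0, 0, 0, 0, 0, 0.063, 0, 0, 0, 0]'; python3 jog.py '[-0.012, 0, 0, 0, 0, 0, 0, -0.022, 0, 0, 0, 0, 0, 0, -0.026, 0, 0, 0, 0, 0, 0, -0.026, 0, 0, 0, 0, 0, 0]';  python3 g.py .4683 .0445 .066 147.4
```

```text
time_s: 15.45
eef_pos: [0.4681, 0.0448, 0.0685]
eef_rot: [0.001, 0.281, 0.96, -0.0]
wrist_force: [-2.1, 0.0, 5.8]
opening: 0.275
grasp_force: 58.5
time_s: 15.95
eef_pos: [0.4898, 0.031, 0.0685]
eef_rot: [0.0, 0.281, 0.96, 0.0]
wrist_force: [-2.0, 2.0, 7.5]
opening: 0.274
grasp_force: 59.0
t 15.95 d [ 0.0253 -0.0002  0.0025] rot [0.0003 0.0004 0.0001]
pos [0.4898 0.031  0.0685] yaw 147.41 F [-1.99  2.01  7.52]
```

```bash
python3 jog.py '[-0.001, 0, 0, 0, 0, 0, 0, -0.002, 0, 0, 0, 0, 0, 0, -0.003, 0, 0, 0, 0, 0, 0]';  python3 g.py .4683 .0445 .066 147.4; python3 jog.py '[-0.001, 0, 0, 0, 0, 0, 0, -0.0015, 0, 0, 0, 0, 0, 0]';  python3 g.py .4683 .0445 .066 147.4
```

```text
time_s: 16.32
eef_pos: [0.4916, 0.0299, 0.0685]
eef_rot: [-0.0, 0.281, 0.96, 0.0]
wrist_force: [-5.8, 2.3, 11.0]
opening: 0.271
grasp_force: 59.0
t 16.325 d [ 0.0275 -0.0002  0.0025] rot [ 0.0002 -0.0009  0.0002]
pos [0.4916 0.0299 0.0685] yaw 147.41 F [-5.84  2.25 10.99]
time_s: 16.58
eef_pos: [0.4929, 0.0291, 0.0685]
eef_rot: [-0.0, 0.281, 0.96, 0.0]
wrist_force: [-4.6, 2.7, 10.0]
opening: 0.277
grasp_force: 59.0
t 16.575 d [ 0.0291 -0.0002  0.0025] rot [ 0.0002 -0.0009  0.0002]
pos [0.4929 0.0291 0.0685] yaw 147.41 F [-4.59  2.72 10.01]
```

```bash
for i in 1 ; do python3 jog.py '[-0.0005, 0, 0, 0, 0, 0, 0, -0.001, 0, 0, 0, 0, 0, 0]'; done |grep -E "force|pos"; python3 jog.py '[-0.0005, 0, 0, 0, 0, 0, 0, -0.001, 0, 0, 0, 0, 0, 0]'|grep -E "force|pos"
```

```text
eef_pos: [0.4935, 0.0287, 0.0685]
wrist_force: [-6.8, 3.7, 12.3]
grasp_force: 59.2
eef_pos: [0.4936, 0.0286, 0.0685]
wrist_force: [-10.0, 5.3, 16.4]
grasp_force: 59.8
```

```bash
python3 jog.py '[-0.0005, 0, 0, 0, 0, 0, 0, -0.001, 0, 0, 0, 0, 0, 0, -0.001, 0, 0, 0, 0, 0, 0]'|grep -E "force|pos"
```

```text
eef_pos: [0.4937, 0.0286, 0.0685]
wrist_force: [-12.5, 6.2, 17.3]
grasp_force: 60.2
```

```bash
python3 jog.py '[-0.0008, 0, 0, 0, 0, 0, 0, -0.0008, 0, 0, 0, 0, 0, 0]'|grep -E "force|pos"; python3 jog.py '[0, 0, 0, 0, 0, 0, 1, 0, 0, 0, 0, 0, 0, 1, 0, 0, 0, 0, 0, 0, 1, 0, 0, 0, 0, 0, 0, 1, 0, 0, 0, 0, 0, 0, 1, 0, 0, -0.05, 0, 0, 0, 1, 0, 0, -0.1, 0, 0, 0, 1, 0, 0, -0.1, 0, 0, 0, 1]'; python3 g.py .459 .3525 .12 165
```

```text
eef_pos: [0.4937, 0.0285, 0.0685]
wrist_force: [-15.3, 7.5, 20.9]
grasp_force: 60.5
time_s: 18.7
eef_pos: [0.4995, 0.026, 0.1719]
eef_rot: [0.004, 0.281, 0.96, 0.0]
wrist_force: [0.6, -0.8, 0.4]
opening: 1.0
grasp_force: 0.0
t 18.7 d [0.2105 0.2531 0.051 ] rot [ 0.002   0.0088 -0.3069]
pos [0.4995 0.026  0.1719] yaw 147.41 F [ 0.62 -0.81  0.44]
```

```bash
python3 - <<'E'
from g import *
goto(.41,.18,.15,174); goto(.459,.3525,.10,174)
E
```

```text
t 18.7 d [0.1586 0.0815 0.0208] rot [ 0.0013  0.0089 -0.464 ]
t 18.7 d [0.2106 0.2531 0.071 ] rot [ 0.0013  0.0089 -0.464 ]
```

Scaled: -0.464 rad is -0.2954.

```bash
python3 jog.py '[0.055, 0.028, 0.01, 0, 0, -0.0955, 1, 0.11, 0.056, 0.015, 0, 0, -0.191, 1, 0.1586, 0.0815, 0.0208, 0, 0, -0.2954, 1, 0.175, 0.135, 0.035, 0, 0, -0.2954, 1, 0.192, 0.19, 0.05, 0, 0, -0.2954, 1, 0.2106, 0.25, 0.065, 0, 0.0057, -0.2954, 1, 0.2106, 0.2531, 0.071, 0, 0.0057, -0.2954, 1, 0.2106, 0.2531, 0.071, 0, 0.0057, -0.2954, 1, 0.2106, 0.2531, 0.071, 0, 0.0057, -0.2954, 1]'; python3 g.py .4585 .3525 .0 174; python3 - <<'E'
from h import *
im=snap('top','top5.png'); im2=snap('scene','scene5.png')
a=np.hstack([im[220:380,160:400],cv2.resize(im2[200:360,110:330],(220,160))])
cv2.imwrite('pics/c5.png',cv2.resize(a,None,fx=1.7,fy=1.7,interpolation=cv2.INTER_CUBIC))
from b import chk; chk(5)
E
```

```text
time_s: 19.82
eef_pos: [0.455, 0.3521, 0.0964]
eef_rot: [-0.004, 0.053, 0.999, 0.001]
wrist_force: [1.2, -0.4, -0.1]
opening: 0.996
grasp_force: 0.0
t 19.825 d [-0.0043  0.0007  0.0964] rot [ 0.0015 -0.0091 -0.0011]
pos [0.455  0.3521 0.0964] yaw 173.94 F [ 1.16 -0.42 -0.06]
5 top bbox (356, 182, 99, 98)
5 scene bbox (310, 235, 140, 121)
exp [381.185  297.9548] [380.6622 301.029 ]
grip [0.4942 0.0261 0.1   ] pad r 0.0977469420895613
```

View pics/c5.png

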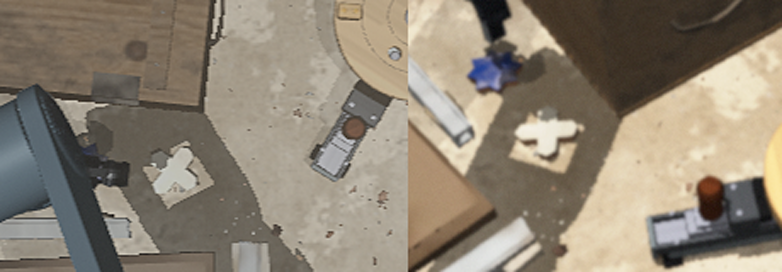

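Scaled: -0.009 rad is -0.0057.

```bash
python3 jog.py '[-0.004, 0.0007, 0.03, 0, -0.0057, 0, 0.88, -0.004, 0.0007, 0.06, 0, -0.0057, 0, 0.88, -0.004, 0.0007, 0.08, 0, -0.0057, 0, 0.88, -0.004, 0.0007, 0.08, 0, -0.0057, 0, 0.88]'; python3 g.py .4585 .3525 -.003 174
```

```text
time_s: 20.42
eef_pos: [0.4577, 0.3527, 0.0153]
eef_rot: [-0.001, 0.053, 0.999, 0.0]
wrist_force: [1.0, 0.5, 0.2]
opening: 0.882
grasp_force: 0.0
t 20.425 d [-0.0009 -0.0002  0.0183] rot [ 0.0005 -0.0021 -0.0008]
pos [0.4577 0.3527 0.0153] yaw 173.95 F [0.98 0.5  0.22]
```

Units first: turns go in shares of pi/2 rad. So -0.002 rad is -0.0013.

```bash
python3 jog.py '[-0.0009, 0, 0.006, 0, -0.0013, 0, 0.88, -0.0009, 0, 0.012, 0, -0.0013, 0, 0.88, -0.0009, 0, 0.018, 0, -0.0013, 0, 0.88, -0.0009, 0, 0.018, 0, -0.0013, 0, 0.88]'; python3 jog.py '[0, 0, 0, 0, 0, 0, 0.8, 0, 0, 0, 0, 0, 0, 0.7, 0, 0, 0, 0, 0, 0, 0.6, 0, 0, 0, 0, 0, 0, 0.5, 0, 0, 0, 0, 0, 0, 0.4, 0, 0, 0, 0, 0, 0, 0.4]'
```

```text
time_s: 20.92
eef_pos: [0.4591, 0.3535, -0.0021]
eef_rot: [0.001, 0.052, 0.999, 0.001]
wrist_force: [0.3, -0.5, -0.2]
opening: 0.879
grasp_force: 0.0
time_s: 21.68
eef_pos: [0.46, 0.3539, -0.0007]
eef_rot: [0.002, 0.052, 0.999, 0.001]
wrist_force: [-0.9, -1.0, 5.6]
opening: 0.665
grasp_force: 63.7
```

```bash
python3 jog.py '[0, 0, -0.04, 0, 0, 0, 0.4, 0, 0, -0.1, 0, 0, 0, 0.4, 0, 0, -0.16, 0, 0, 0, 0.4, 0, 0, -0.16, 0, 0, 0, 0.4]'; python3 - <<'E'
from g import *
goto(.41,.18,.16,174); goto(.623,-.056,.16,174)
E
```

```text
time_s: 22.18
eef_pos: [0.4627, 0.3553, 0.1649]
eef_rot: [0.006, 0.052, 0.999, 0.004]
wrist_force: [0.2, -0.3, -1.0]
opening: 0.667
grasp_force: 64.5
t 22.175 d [ 0.0342 -0.1798  0.003 ] rot [0.0083 0.0124 0.0002]
t 22.175 d [-0.2023 -0.3923  0.0041] rot [0.0083 0.0124 0.0002]
```

```bash
python3 jog.py '[0.012, -0.06, 0, 0, 0, 0, 0.4, 0.024, -0.12, 0, 0, 0, 0, 0.4, 0.034, -0.18, 0, 0, 0, 0, 0.4, -0.012, -0.222, 0, 0, 0, 0, 0.4, -0.059, -0.263, 0, 0, 0, 0, 0.4, -0.105, -0.306, 0, 0, 0, 0, 0.4, -0.15, -0.345, 0, 0, 0, 0, 0.4, -0.19, -0.38, 0.004, 0, 0, 0, 0.4, -0.2023, -0.3923, 0.004, 0, 0, 0, 0.4, -0.2023, -0.3923, 0.004, 0, 0, 0, 0.4]'; python3 jog.py '[0, 0, 0, 0, 0, 0, 0.4, 0, 0, 0, 0, 0, 0, 0.4]' | grep rot; python3 - <<'E'
from h import *
im=snap('top','top6.png'); im2=snap('scene','scene6.png')
a=np.hstack([im[150:310,320:480],cv2.resize(im2[200:360,280:480],(250,200))[:160]])
cv2.imwrite('pics/c6.png',cv2.resize(im2[190:350,280:480],None,fx=3,fy=3,interpolation=cv2.INTER_CUBIC))
E
python3 g.py .623 -.056 .16 174
```

```text
time_s: 23.42
eef_pos: [0.6188, -0.0583, 0.1529]
eef_rot: [0.0, 0.053, 0.999, 0.001]
wrist_force: [-0.8, 0.5, 0.0]
opening: 0.667
grasp_force: 64.5
eef_rot: [0.001, 0.052, 0.999, 0.001]
t 23.775 d [-0.004   0.0013 -0.0056] rot [0.002  0.0026 0.0013]
pos [ 0.6189 -0.0568  0.1544] yaw 174.08 F [-0.12  0.15 -0.13]
```

View pics/c6.png

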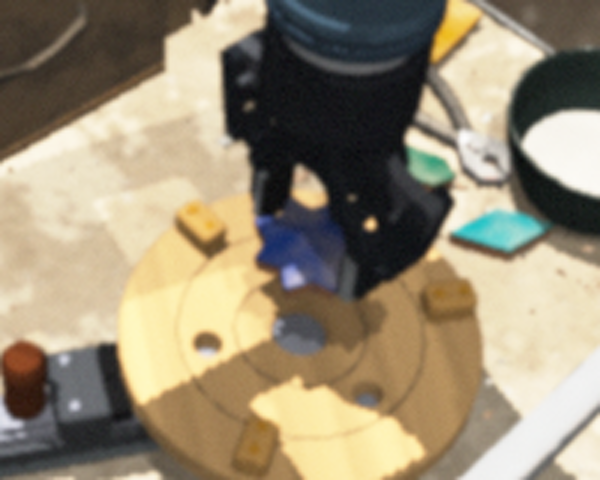

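```bash
python3 - <<'E'
from h import *
np.set_printoptions(precision=4,suppress=True)
im=cv2.imread('pics/scene6.png').astype(int); x0,y0,x1,y1=355,250,405,295
k=(im[...,0]-im[...,2]>25); m=np.zeros(k.shape,np.uint8); m[y0:y1,x0:x1]=k[y0:y1,x0:x1]
c=max(cv2.findContours(m,0,1)[0],key=cv2.contourArea); print(cv2.contourArea(c),cv2.boundingRect(c))
P=np.array([ray('scene',*p[0],.167)[:2] for p in c])-[.6189,-.0568]
print('tool-rel world extents',P.min(0),P.max(0)); h=cv2.convexHull(np.float32(P))[:,0]; print(np.c_[h,np.hypot(*h.T)])
print(proj('scene',(.6189,-.0568,.167)))
E
```

```text
356.5 (366, 260, 28, 26)
tool-rel world extents [-0.0322 -0.021 ] [0.0172 0.0297]
[[ 0.0172  0.0089  0.0194]
 [-0.0065  0.0289  0.0297]
 [-0.0102  0.0297  0.0314]
 [-0.0283  0.013   0.0312]
 [-0.0319 -0.0066  0.0326]
 [-0.0322 -0.0088  0.0334]
 [-0.0311 -0.0098  0.0326]
 [-0.0168 -0.021   0.0269]
 [ 0.0083 -0.009   0.0122]
 [ 0.0097 -0.0078  0.0124]
 [ 0.0126 -0.0053  0.0137]
 [ 0.014  -0.004   0.0146]]
[384.9248 269.5714]
```

Scaled: 0.003 rad is 0.0019.

```bash
python3 jog.py '[-0.004, 0.001, 0.02, 0.0013, 0.0019, 0, 0.4, -0.004, 0.001, 0.045, 0.0013, 0.0019, 0, 0.4, -0.004, 0.001, 0.06, 0.0013, 0.0019, 0, 0.4, -0.004, 0.001, 0.07, 0.0013, 0.0019, 0, 0.4, -0.004, 0.001, 0.072, 0.0013, 0.0019, 0, 0.4, -0.004, 0.001, 0.072, 0.0013, 0.0019, 0, 0.4]'; python3 g.py .623 -.056 .0755 174
```

```text
time_s: 24.52
eef_pos: [0.624, -0.0573, 0.0825]
eef_rot: [0.0, 0.052, 0.999, -0.0]
wrist_force: [-0.7, 0.2, -0.2]
opening: 0.666
grasp_force: 64.5
t 24.525 d [0.0011 0.0012 0.007 ] rot [-0.0001  0.0001 -0.0001]
pos [ 0.624  -0.0573  0.0825] yaw 174.0 F [-0.69  0.25 -0.23]
```

```bash
python3 jog.py '[0.001, 0.0012, 0.002, 0, 0, 0, 0.4, 0.001, 0.0012, 0.004, 0, 0, 0, 0.4, 0.001, 0.0012, 0.0055, 0, 0, 0, 0.4, 0.001, 0.0012, 0.0055, 0, 0, 0, 0.4]'; python3 g.py .623 -.056 .0755 174
```

```text
time_s: 25.02
eef_pos: [0.6226, -0.0559, 0.0765]
eef_rot: [-0.0, 0.052, 0.999, 0.0]
wrist_force: [0.3, 0.2, -0.7]
opening: 0.665
grasp_force: 64.5
t 25.025 d [-0.0004 -0.0001  0.001 ] rot [ 0.0001 -0.0009 -0.0001]
pos [ 0.6226 -0.0559  0.0765] yaw 174.0 F [ 0.28  0.15 -0.73]
```

```bash
python3 jog.py '[0, 0, 0.0005, 0, 0, 0, 0.4, 0, 0, 0.001, 0, 0, 0, 0.4]'|grep -E 'pos|wrist';python3 jog.py '[0, 0, 0.0005, 0, 0, 0, 0.4, 0, 0, 0.001, 0, 0, 0, 0.4]'|grep -E 'pos|wrist'
```

```text
eef_pos: [0.6227, -0.0559, 0.0756]
wrist_force: [0.0, -0.1, -0.1]
eef_pos: [0.6228, -0.0559, 0.0753]
wrist_force: [-3.5, 1.1, 6.8]
```

Contact (7 N) at z 0.0753 – as expected. Release slowly, lift, retreat.

```bash
python3 jog.py '[0, 0, -0.0005, 0, 0, 0, 0.72, 0, 0, -0.0005, 0, 0, 0, 0.8, 0, 0, -0.0005, 0, 0, 0, 0.9, 0, 0, -0.0005, 0, 0, 0, 0.95, 0, 0, -0.0005, 0, 0, 0, 0.95, 0, 0, -0.03, 0, 0, 0, 0.95, 0, 0, -0.08, 0, 0, 0, 0.95, 0.06, 0, -0.12, 0, 0, 0, 0.95, 0.12, 0, -0.12, 0, 0, 0, 0.95, 0.18, 0, -0.12, 0, 0, 0, 0.95]'; python3 jog.py '[0.06, 0, 0, 0, 0, 0, 1, 0.1, 0, 0, 0, 0, 0, 1, 0.1, 0, 0, 0, 0, 0, 1]'; python3 - <<'E'
from h import *
np.set_printoptions(precision=4,suppress=True)
im=snap('top','top7.png'); im2=snap('scene','scene7.png')
a=np.hstack([im[170:330,310:470],im2[230:390,280:480]])
cv2.imwrite('pics/c7.png',cv2.resize(a,None,fx=2.2,fy=2.2,interpolation=cv2.INTER_CUBIC))
for n,i,b in (('top',im,(380,205,435,255)),('scene',im2,(345,265,410,325))):
    j=i.astype(int); k=(j[...,0]-j[...,2]>0); m=np.zeros(k.shape,np.uint8); m[b[1]:b[3],b[0]:b[2]]=k[b[1]:b[3],b[0]:b[2]]
    m=cv2.morphologyEx(m,cv2.MORPH_CLOSE,np.ones((3,3)))
    c=max(cv2.findContours(m,0,1)[0],key=cv2.contourArea); P=np.float32([ray(n,*p[0],.088)[:2] for p in c]); print(n,cv2.minEnclosingCircle(P))
from b import chk; chk(7)
E
```

```text
time_s: 26.78
eef_pos: [0.4458, -0.0374, 0.1955]
eef_rot: [0.001, 0.052, 0.999, -0.0]
wrist_force: [0.2, -0.6, 1.4]
opening: 0.95
grasp_force: 0.0
time_s: 27.15
eef_pos: [0.3457, -0.0265, 0.1947]
eef_rot: [0.0, 0.053, 0.999, -0.0]
wrist_force: [1.0, 0.5, 0.1]
opening: 0.995
grasp_force: 0.0
top ((0.6229424476623535, -0.058301977813243866), 0.031148064881563187)
scene ((0.6191924810409546, -0.0559348426759243), 0.030104445293545723)
7 top bbox (356, 182, 99, 99)
7 scene bbox (310, 235, 140, 122)
exp [381.185  297.9548] [380.6622 301.029 ]
grip [0.4936 0.0266 0.1   ] pad r 0.09851462408623632
```

View pics/c7.png

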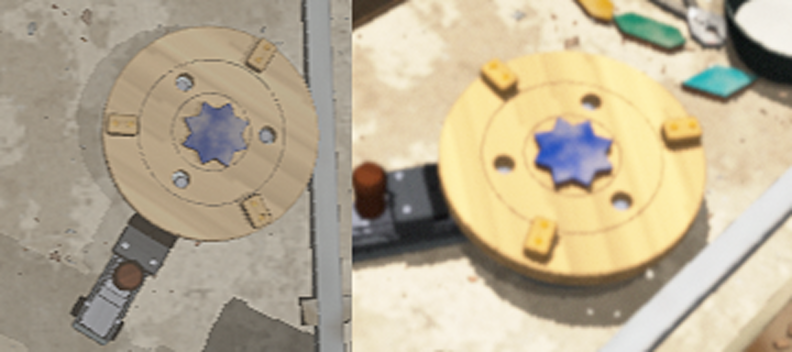

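```bash
python3 -c "
from bench import ctrl, vision, order
print(order.hand_in())"
```

```text
the job is handed in; nothing more can be done
None
```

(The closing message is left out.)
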